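# Draw the coupling pin and park it in the keeper notch

## Task

Uncouple the drawbar: draw the red-handled clevis pin right out of the tilted blue coupling and park it in the open notch of the yellow keeper bracket. Slide its thin neck in from the side to the back of the notch and leave the pin hanging upright, handle up, with its collar resting on the plate. Do not shove the tape measure or the green tin about.

Things in the scene. Friction and masses are not known exactly. Their poses are not given: they have to be found in the camera images.
- pin_grip (a point): Middle of the loose pin's red, black-ribbed round handle (16 mm diameter, 56 mm long, half of it either side of this point): the place to grasp. z axis along the pin, tip to handle end. Pin: 0.2 kg, round, balanced near its collar. At the start it is fully home in the bore, collar on the upper cheek, handle leaning 30 degrees from vertical, roughly towards the robot.
- pin_collar (a point): Centre of the underside of the pin's collar (34 mm diameter, 6 mm thick), 34 mm below pin_grip along the pin; same axes. Below it come a neck of 12 mm diameter, 24 mm long, then a shank of 20 mm diameter, 44 mm long.
- pin_tip (a point): Centre of the chamfered lower end of the pin's shank, 68 mm below the collar's underside along the pin; same axes.
- coupling_head: Fixed blue clevis (cheeks 64 x 60 mm) round a steel drawbar eye, on a pedestal. Origin: centre of the bore's mouth on the upper cheek, 125 mm above the bench. z: along the bore, outwards, leaning 30 degrees; y: level; x: up the slope, away from the robot; the drawbar runs along -x, 120 mm, below the cheek's face. Bore 22.5 mm wide, 54 mm long, no latch: the pin slides freely.
- notch_seat (a point): Home of the pin's axis in the notch of the fixed yellow keeper, on its level plate's top (8 mm thick, 68 mm wide, 120 mm above the bench). x: level, from mouth to closed end; z up. Notch 16 mm wide, closed end 6 mm past this point, open edge 34 mm before it; rounded noses flare the outer 13 mm to 42 mm. Neck fits, shank does not. Post under the plate 28 mm past this point; base 10 mm high.
- measure: Loose yellow tape measure, 36 x 88 x 69 mm, bystander; origin at the centre of its underside. It lies before the fixed grey drawer cabinet (x from 0.43, y -0.15 to 0.15, 245 mm high) that stands between coupling and keeper. A vice (140 mm high, x 0.31 to 0.43, y above 0.28) and an open carton (210 mm high, x below 0.46, y below -0.36) stand in front of the two places, further out.
- wax: Loose round green tin, 70 mm diameter, 38 mm high, bystander; origin at the centre of its underside.

How it is judged:
On the way:
1. the pin is drawn right out of the bore: its tip stands outside the bore's mouth (z of pin_tip in the frame of coupling_head above 0.003 m), for 0.1 s.
At the end, for the whole second after the job is handed in: The pin hangs at rest in the keeper's notch: collar resting on the plate (underside within 4 mm of its top face), axis within 12 mm of the home point at the back of the notch, within 0.12 rad of upright with the handle up, released (horizontal distance between pin_collar and notch_seat below 0.012 m and z of pin_collar in the frame of notch_seat between -0.004 and 0.004 m and angle between pin_grip's own z axis and vertical below 0.12 rad and linear speed of pin below 0.02 m/s); the robot touches nothing.
It fails at once if a bystander (tape measure, green tin) is shoved more than 40 mm (distance of any of measure, wax from where it was at the start of the episode above 0.04 m).
It also fails if it takes over 54 s, if anything falls off the work surface, if the arm or the gripper's body presses on something with over 40 N, if the wrist force passes 120 N, or if a joint passes its speed limit or range.

## Robot

A 7-joint arm with a two-finger parallel gripper is mounted at the origin on the work surface; the furniture and walls round the work are solid. World frame = base frame: x ahead of the robot, y to its left, z up, the work surface at z = 0. Lengths are in m, angles in rad, forces in N, time in s.
With the tool pointing down it reaches from about 0.4 to 0.875 m from the base axis. Payload 19.3 kg.
Tool frame: the origin (TCP) lies where the fingers leave the gripper's body, on its centre line; the fingertips stand bot.tip_reach ahead of it and the grasp point (between the pads) lies 54 mm ahead of it (bot.tip_reach is the distance from the TCP to the fingertips, in m); z points along the fingers, y is the line along which they close (so a half turn about z gives the same grasp; the last joint's range is limited). The gripper opens to 85 mm and grips with 20 to 120 N. Pads are 22 mm wide; open, the fingers measure 114 mm over their backs; the gripper's body (76 mm by 85 mm) begins 54 mm behind the grasp point. The pads swing forward as they close: fully open they stand 13 mm farther back than shut.
Start: joints at [1.156, 0.521, -0.036, 1.599, 0.021, 1.021, -0.113], TCP at [0.211, -0.588, 0.304] pointing down, gripper open.
Joint ranges: [-2.91, 2.91], [-0.3, 2.13], [-1.5, 1.42], [0.17, 2.43], [-1.26, 4.41], [0.16, 1.93], [-2.52, 2.52]. Speed limits (rad/s): [1.89, 1.89, 2.39, 2.39, 3.01, 3.01, 3.01].

## Interface

Orientations are given as [roll, pitch, yaw] about the fixed x, y, z axes, in that order (R = Rz(yaw) Ry(pitch) Rx(roll)).
In Python, from workcell import bot gives the robot as it stands. The module is installed in compiled form; this text tells all that it offers.
- The arm moves only by the shell command python3 -m jog 'ROWS' [FORCE]. ROWS is JSON, a list that holds one entry, the list of rows, each a list of 7 numbers: the shift along the tool's x, y, z in mm, then the turn, a rotation vector about the tool's x, y, z in rad, then the opening, from 0 (shut) to 1 (fully open). In form: [[[tx, ty, tz, wx, wy, wz, fingers], ...]]. A call has 1 to 5 rows; each row shifts and turns the commanded pose from where the row before left it, along the tool's axes as they then stand; what a row does not reach is not made up. A row lasts 1/10 s, in which the tool goes at most 50 mm and 8.59 degrees, less where a joint would pass 70% of its speed; a pose out of reach is approached as far as the arm can. A call is refused whole if a number of a shift passes 50 or a number of a turn 0.15, either way. A call with a gripper value outside its range is refused whole. The fingers move at their own pace and stop on an object; FORCE is the grip in N (left out, the last holds). Time passes only in rows, so rows that do not move let the fingers close. It gives the time, the measured TCP pose, the force, the opening and the grip force at its end, in the units of the state.
- bot.observe(): the state, without advancing time (a new reading comes with each control period).
- bot.grab_frame(name): name is "scene" or "side" or "wrist"; returns a dict with "img" (400x640x3 uint8, red, green, blue), "intrinsics" (3x3 intrinsics, pixels), "k1" (the pictures are not rectified: a ray, as slopes to the right and down, at radius r is drawn at 1 + k1 r^2 times it, then the intrinsics apply), "R" (3x3) and "t" (3): a world point X has camera coordinates R X + t; the wrist camera has in their place "tool_from_camera" (4x4, takes a point from camera to tool coordinates, whose origin is the TCP and whose axes are the flange's). Camera axes: x right, y down, z forward; pixel columns grow to the right and rows downward; lengths in m; the calibration is good to about 2 mm. A picture is of the moment at which its call begins: read the wrist's pose just before it. There is no depth.
- bot.job_done(): hands the job in; it is judged then, once.
Trained networks look in a picture, given as the dict that the camera call returned (one of the last four; its "shot" number tells which), for a name from the list of things; names that differ only in an ending like _2 or _b are one class to them, and where a whole thing is asked for, a point or a joint stands for the part that bears it (a point fixed in the world has none). Each returns a list of dicts, best first, with "conf" (0 to 1); they miss things now and then, are a little off and sometimes report something else, mostly with a low value. They report only what shows in the picture. A call takes as long as a camera call.
- bot.trace(query, picture): "region" (400x640 bool, what is visible of it).
- bot.spot_point(query, picture): "xyz" ([x, y, z] in m, in world coordinates, good to about 4 mm: a listed point, or the origin of a listed thing).
The state is a dict: "clock": time; "qpos": joint angles; "qd": joint speeds; "joint_efforts": joint torques, N m; "position": TCP position; "tool_rot": TCP orientation; "force": force on the tool from outside, world axes, zero at the start; "moment": the same for the moment, N m; "grip_width": finger opening in m; "finger_force": force on a finger pad.
Only numpy, scipy, OpenCV 4.12 (cv2) and the standard library are available. Lean on these libraries where they do the work, as an engineer would, in place of code of your own. Each camera call takes 0.05 s, during which the arm holds its last target. There are 200 camera calls.

## Working session

There is one attempt and no reset: what is moved stays moved. The work goes in short steps, Python scripts to look and compute and a shell command to move; the robot and the scene stay as the last step left them, time stands still between calls to the robot, and variables do not carry over. Pictures are saved under pics/ and viewed, at most 10 in all, crops included, and the job is handed in when it is done.

```bash
mkdir -p pics
cat > h.py <<'E'
import numpy as np,cv2
from workcell import bot
from scipy.spatial.transform import Rotation as Ro
np.set_printoptions(precision=4,suppress=True)
def spots(cam,names):
    f=bot.grab_frame(cam)
    for n in names:
        r=bot.spot_point(n,f)
        for d in r[:2]: print(cam,n,np.array(d['xyz']),round(d['conf'],2))
    return f
def save(f,n): cv2.imwrite('pics/'+n,f['img'][:,:,::-1])
def to(goal_p,R):  # remaining motion in tool axes (mm, rotvec)
    s=bot.observe(); Rt=Ro.from_euler('xyz',s['tool_rot'])
    print('shift',Rt.inv().apply(np.array(goal_p)-s['position'])*1000,'rot',(Rt.inv()*R).as_rotvec())
E
python3 - <<'E'
from h import *
s=bot.observe(); print(s, bot.tip_reach)
N=['pin_grip','pin_collar','pin_tip','coupling_head','notch_seat','measure','wax']
f=spots('scene',N); g=spots('side',N)
save(f,'a.png'); save(g,'b.png')
for x in(f,g): print(x['R'],x['t'],-x['R'].T@x['t'],x['intrinsics'],x['k1'])
E
```

```text
{'clock': 0.0, 'qpos': array([ 1.1558,  0.5221, -0.0363,  1.6   ,  0.0212,  1.0211, -0.1128]), 'qd': array([ 0.002 , -0.0015,  0.0012,  0.0003,  0.0012, -0.0003, -0.0008]), 'joint_efforts': array([ -0.0009, -92.71  ,   1.9799, -36.9931,   0.018 ,   0.0081,
         0.    ]), 'position': array([ 0.2111, -0.588 ,  0.3033]), 'tool_rot': array([-3.1405,  0.0001,  0.3448]), 'force': array([-0.0064,  1.0351, -0.5525]), 'moment': array([-0.0349, -0.0213,  0.0168]), 'finger_force': 0.0, 'grip_width': 0.08530677799201895} 0.0726
scene pin_grip [ 0.4992 -0.255   0.1536] 0.47
scene pin_collar [ 0.5132 -0.2536  0.1233] 0.54
scene coupling_head [ 0.5118 -0.2516  0.1301] 0.87
scene notch_seat [0.4984 0.2882 0.1212] 0.58
scene notch_seat [ 0.4987 -0.2534  0.1549] 0.44
scene measure [ 0.3665 -0.0816  0.0016] 0.62
scene wax [0.3668 0.0397 0.0008] 0.91
side pin_grip [ 0.4996 -0.2536  0.1553] 0.63
side pin_collar [ 0.5105 -0.2514  0.1286] 0.39
side coupling_head [ 0.5133 -0.2497  0.1234] 0.56
side notch_seat [0.5001 0.2882 0.1148] 0.57
side measure [ 0.3698 -0.0807 -0.0024] 0.7
side wax [ 0.366   0.0395 -0.0014] 0.93
[[-0.9976 -0.0679 -0.0114]
 [-0.0528  0.8607 -0.5064]
 [ 0.0442 -0.5046 -0.8622]] [0.4683 0.089  1.4129] [0.4095 0.6681 1.2687] [[485.2675   0.     324.3203]
 [  0.     485.2675 202.1118]
 [  0.       0.       1.    ]] -0.03167413348694336
[[-0.9365 -0.3503 -0.0139]
 [-0.1275  0.3773 -0.9173]
 [ 0.3266 -0.8573 -0.398 ]] [0.4266 0.1754 1.217 ] [0.0244 1.1265 0.6512] [[508.5258   0.     327.3986]
 [  0.     508.5258 198.8846]
 [  0.       0.       1.    ]] -0.13730304318820588
```

View pics/a.png

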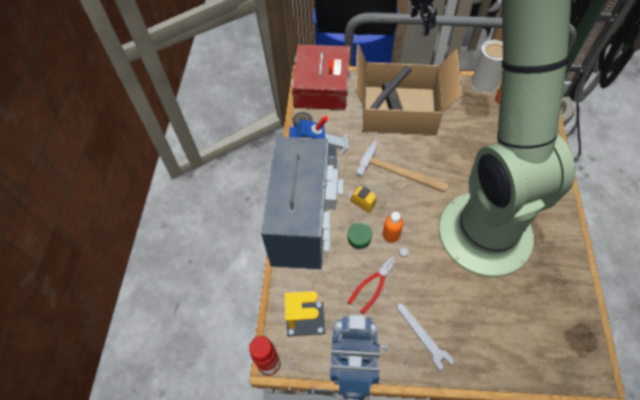

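View pics/b.png

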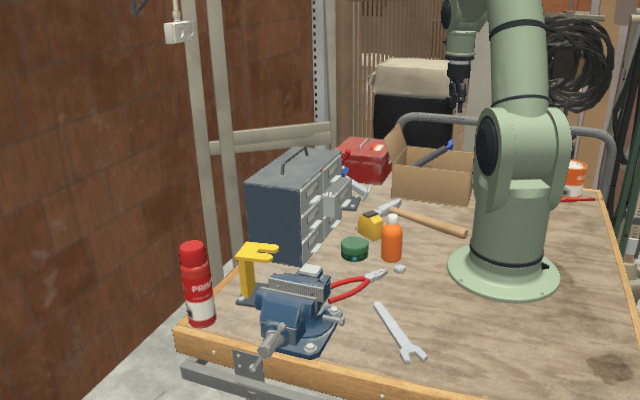

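```bash
cat >> h.py <<'E'
def pose(psi,tilt): return Ro.from_euler('z',psi)*Ro.from_euler('y',-tilt)*Ro.from_euler('x',np.pi)
E
python3 - <<'E'
from h import *
to([.40,-.253,.33],pose(-.1,np.pi/6))
E
```

```text
shift [ 290.9539 -251.6978  -26.0974] rot [-0.1164  0.5149  0.4345]
```

```bash
python3 -m jog '[[[20,-15,-20,0,0,0,1],[35,-30,-5,0,0,0,1],[35,-30,0,0,0,0,1],[35,-30,0,0,0,0,1],[35,-30,0,0,0,0,1]]]'; python3 -m jog '[[[35,-30,0,-0.02,0.1,0.087,1],[35,-30,0,-0.02,0.1,0.087,1],[30,-30,0,-0.02,0.1,0.087,1],[30,-25,0,-0.02,0.1,0.087,1],[0,0,0,-0.02,0.1,0.087,1]]]'; python3 -m jog '[[[0,0,0,0,0,0,1],[0,0,0,0,0,0,1]]]'
python3 - <<'E'
from h import *
f=spots('wrist',['pin_grip','pin_collar','coupling_head'])
save(f,'c.png'); print(f['tool_from_camera'],f['intrinsics'],f['k1'])
to([.40,-.253,.33],pose(-.1,np.pi/6))
E
```

```text
clock: 1.3
position: [0.3168, -0.4054, 0.3291]
tool_rot: [3.141, -0.0, 0.345]
force: [2.1, -0.9, 0.3]
grip_width: 0.0855
finger_force: 0.0
clock: 1.8
position: [0.4184, -0.2639, 0.3474]
tool_rot: [-3.127, -0.512, -0.102]
force: [1.6, -0.2, 0.2]
grip_width: 0.0852
finger_force: 0.0
clock: 2.0
position: [0.415, -0.2677, 0.3459]
tool_rot: [-3.129, -0.503, -0.101]
force: [1.1, -0.4, 0.3]
grip_width: 0.0854
finger_force: 0.0
wrist pin_grip [ 0.4955 -0.2556  0.1517] 0.62
wrist pin_collar [ 0.5124 -0.2514  0.1253] 0.93
wrist coupling_head [ 0.5097 -0.252   0.126 ] 0.85
[[-0.0002 -0.9481 -0.3178  0.0823]
 [ 1.     -0.0001 -0.0006  0.0005]
 [ 0.0005 -0.3178  0.9481 -0.0705]
 [ 0.      0.      0.      1.    ]] [[336.4268   0.     314.9629]
 [  0.     336.4268 200.3686]
 [  0.       0.       1.    ]] -0.062447442132704735
shift [-22.6131 -12.8889   5.7109] rot [-0.0123  0.0193 -0.002 ]
```

View pics/c.png

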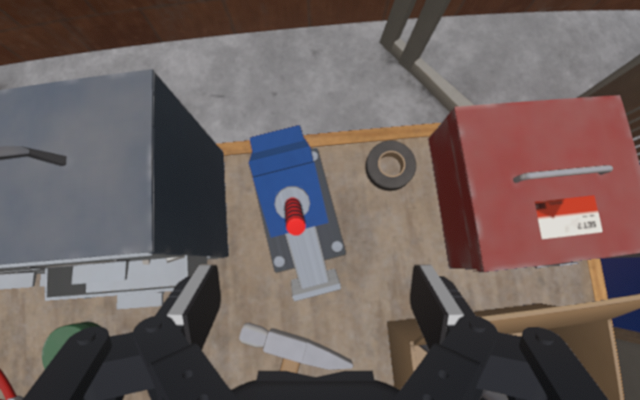

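```bash
cat >> h.py <<'E'
def wrist():
    s=bot.observe(); f=bot.grab_frame('wrist'); T=np.eye(4)
    T[:3,:3]=Ro.from_euler('xyz',s['tool_rot']).as_matrix(); T[:3,3]=s['position']
    f['W']=np.linalg.inv(T@f['tool_from_camera']); return f
def proj(f,X):
    c=X@f['W'][:3,:3].T+f['W'][:3,3]; u=c[...,:2]/c[...,2:]; u=u*(1+f['k1']*(u**2).sum(-1,keepdims=True))
    K=f['intrinsics']; return u*K[0,0]+K[:2,2]
def ortho(f,o,ex,ey,h,px):  # plane picture: up=+ex, right=-ey, h half size m
    n=int(2*h*px*1000); j,i=np.meshgrid(np.arange(n),np.arange(n))
    X=np.array(o)+((n/2-i)/px/1000)[...,None]*ex-((j-n/2)/px/1000)[...,None]*ey
    p=proj(f,X).astype(np.float32); return cv2.remap(f['img'],p[...,0],p[...,1],cv2.INTER_LINEAR)
E
python3 - <<'E'
from h import *
f=wrist(); ps=-.1; R=Ro.from_euler('z',ps)*Ro.from_euler('y',-np.pi/6)
R=R.as_matrix(); o=[.511,-.252,.125]
im=ortho(f,o,R[:,0],R[:,1],.1,2.5)
save({'img':im},'d.png')
E
```

```text
(no output)
```

View pics/d.png

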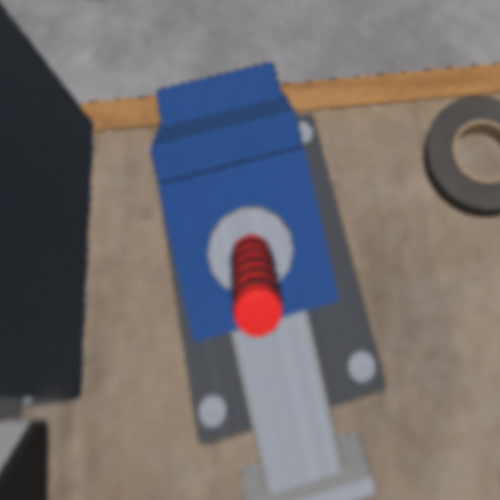

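Run:
```python
from h import *
f=wrist()
for ps in (.1,.16,.22):
    R=(Ro.from_euler('z',ps)*Ro.from_euler('y',-np.pi/6)).as_matrix(); o=[.511,-.252,.125]
    im=ortho(f,o,R[:,0],R[:,1],.1,2.5).astype(int)
    b=(im[...,2]>im[...,0]*1.7)&(im[...,2]>60)
    b=cv2.morphologyEx(b.astype(np.uint8),cv2.MORPH_OPEN,np.ones((5,5)))
    rows=np.arange(200,315,5); xs=[np.flatnonzero(b[r,100:400])+100 for r in rows]
    L=np.polyfit(rows,[x[0] for x in xs],1); Rr=np.polyfit(rows,[x[-1] for x in xs],1)
    cols=[c for c in range(175,335,5) if not 215<c<290]; ys=[np.flatnonzero(b[:,c])[-1] for c in cols]
    print(ps,'edge slopes',L[0],Rr[0],np.polyfit(cols,ys,1)[0], 'edges at row250',np.polyval(L,250),np.polyval(Rr,250),'bottom',np.median(ys))
    save({'img':im.astype(np.uint8)},'e%d.png'%(ps*100))
```

```text
Traceback (most recent call last):
IndexError: index -1 is out of bounds for axis 0 with size 0
```

Run:
```python
from h import *
f=wrist()
for ps in (.1,.16,.22):
    R=(Ro.from_euler('z',ps)*Ro.from_euler('y',-np.pi/6)).as_matrix(); o=[.511,-.252,.125]
    im=ortho(f,o,R[:,0],R[:,1],.1,2.5).astype(int)
    save({'img':im.astype(np.uint8)},'e%d.png'%(ps*100))
    b=(im[...,2]>im[...,0]*1.7)&(im[...,2]>60)
    b=cv2.morphologyEx(b.astype(np.uint8),cv2.MORPH_OPEN,np.ones((5,5)))
    rows=np.arange(200,300,5); xs=[np.flatnonzero(b[r,100:400])+100 for r in rows]
    L=np.polyfit(rows,[x[0] for x in xs],1); Rr=np.polyfit(rows,[x[-1] for x in xs],1)
    cols=[c for c in range(185,315,5) if not 215<c<290]; ys=[max(np.flatnonzero(b[:,c]),default=0) for c in cols]
    print(ps,L[0],Rr[0],'at250',np.polyval(L,250),np.polyval(Rr,250),ys)
```

```text
0.1 0.038796992481202816 0.049323308270676706 at250 175.69699248120298 325.4233082706767 [np.int64(328), np.int64(327), np.int64(327), np.int64(327), np.int64(326), np.int64(326), np.int64(325), np.int64(319), np.int64(319), np.int64(320), np.int64(320), np.int64(320)]
0.16 -0.009624060150376111 -0.005563909774436063 at250 176.1759398496241 325.1360902255639 [np.int64(323), np.int64(323), np.int64(323), np.int64(323), np.int64(323), np.int64(323), np.int64(322), np.int64(322), np.int64(323), np.int64(324), np.int64(324), np.int64(323)]
0.22 -0.06015037593985003 -0.05233082706766986 at250 176.24962406015035 325.66917293233075 [np.int64(319), np.int64(319), np.int64(320), np.int64(320), np.int64(320), np.int64(319), np.int64(303), np.int64(326), np.int64(327), np.int64(327), np.int64(327), np.int64(328)]
```

View pics/e16.png

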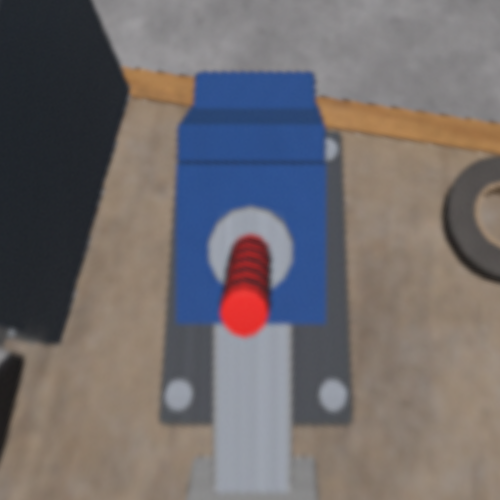

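Run:
```python
from h import *
R=pose(.155,np.pi/6); g=np.array([.4942,-.2546,.1544]); z=-R.as_matrix()[:,2]; print(z)
to(g+.134*z,R)
```

```text
[-0.494  -0.0772  0.866 ]
shift [-25.8751  -2.6656  71.7488] rot [ 0.1131  0.017  -0.2246]
```

```bash
python3 -m jog '[[[-13,-1,35,0,0,0,1],[-13,-2,36,0,0,0,1],[0,0,0,0.056,0.008,-0.112,1],[0,0,0,0.057,0.009,-0.112,1],[0,0,0,0,0,0,1]]]'
python3 - <<'E'
from h import *
f=wrist(); R=pose(.155,np.pi/6); g=np.array([.4942,-.2546,.1544])
for n in ['pin_grip','pin_collar']:
    for d in bot.spot_point(n,f)[:1]: print(n,np.array(d['xyz']),d['conf'])
z=-R.as_matrix()[:,2]
# predicted pixels of handle end / collar centre top
print(proj(f,np.array([g+.028*z,g,g-.028*z])))
save(f,'f.png'); to(g+.054*z,R)
E
```

```text
clock: 2.85
position: [0.4271, -0.2658, 0.2707]
tool_rot: [-3.14, -0.524, 0.153]
force: [0.4, -0.1, 0.8]
grip_width: 0.0857
finger_force: 0.0
pin_grip [ 0.4971 -0.254   0.1493] 0.6
pin_collar [ 0.5146 -0.2521  0.1247] 0.95
[[313.1453 236.8566]
 [313.4092 218.945 ]
 [313.6169 204.8694]]
shift [ 0.1021  0.2752 80.899 ] rot [ 0.0021 -0.0001 -0.0046]
```

View pics/f.png

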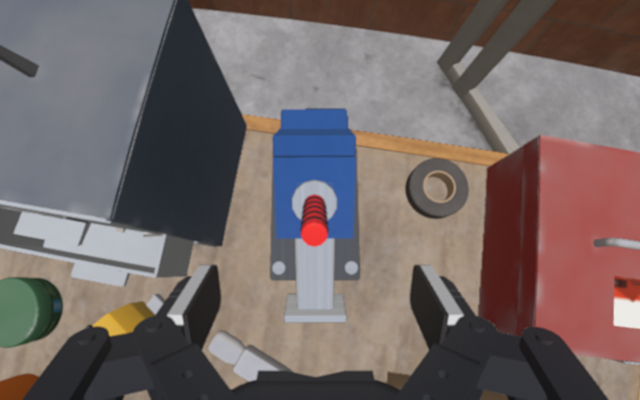

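```bash
python3 -m jog '[[[2.5,0.8,30,0,0,0,1],[0,0,26,0,0,0,1],[0,0,25,0,0,0,0.6],[0,0,0,0,0,0,0.3],[0,0,0,0,0,0,0.1]]]' 60;python3 -m jog '[[[0,0,0,0,0,0,0],[0,0,0,0,0,0,0],[0,0,0,0,0,0,0],[0,0,0,0,0,0,0]]]' 60
python3 - <<'E'
from h import *
R=pose(.155,np.pi/6); g=np.array([.4942,-.2546,.1544]);z=-R.as_matrix()[:,2]
to(g+.054*z,R)
E
```

```text
clock: 3.5
position: [0.4701, -0.2582, 0.2027]
tool_rot: [3.14, -0.524, 0.154]
force: [0.0, -0.5, 0.8]
grip_width: 0.0441
finger_force: 0.0
clock: 3.9
position: [0.4697, -0.2592, 0.2035]
tool_rot: [3.14, -0.525, 0.154]
force: [-4.6, 1.5, 10.6]
grip_width: 0.0147
finger_force: 58.1
shift [-2.9792 -0.7549  0.9396] rot [ 0.0024 -0.0016 -0.0011]
```

```bash
python3 -m jog '[[[0,0,-8,0,0,0,0],[0,0,-12,0,0,0,0]]]' 80;  python3 -m jog '[[[0,0,-18,0,0,0,0],[0,0,-18,0,0,0,0],[0,0,-18,0,0,0,0],[0,0,-16,0,0,0,0],[0,0,-10,0,0,0,0]]]'
python3 - <<'E'
from h import *
f=spots('wrist',['pin_tip','pin_collar','pin_grip']); f2=spots('scene',['notch_seat','pin_tip']); save(f,'g.png')
to([.45,-.1,.46],pose(0,0))
E
```

```text
clock: 4.1
position: [0.4596, -0.2604, 0.2204]
tool_rot: [-3.142, -0.524, 0.153]
force: [3.9, 0.0, -1.6]
grip_width: 0.0143
finger_force: 77.9
clock: 4.6
position: [0.4193, -0.2668, 0.2906]
tool_rot: [3.14, -0.524, 0.154]
force: [0.8, 0.9, -2.3]
grip_width: 0.0137
finger_force: 77.9
wrist pin_tip [ 0.4983 -0.2539  0.1503] 0.58
wrist pin_collar [ 0.4624 -0.2609  0.2133] 0.88
wrist pin_grip [ 0.4448 -0.2647  0.2409] 0.6
scene notch_seat [0.501  0.2885 0.118 ] 0.93
scene pin_tip [ 0.4954 -0.2531  0.1513] 0.69
shift [ 133.1663 -159.7866 -121.1884] rot [-0.0415 -0.5225  0.1504]
```

View pics/g.png

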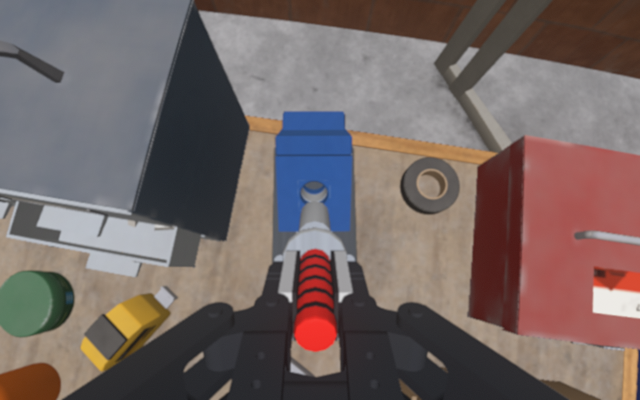

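```bash
python3 -m jog '[[[20,0,-34,0,0,0,0],[25,0,-43,0,0,0,0],[25,0,-43,0,0,0,0],[20,0,-34,0,0,0,0],[0,0,0,-0.01,-0.13,0.037,0]]]';  python3 -m jog '[[[0,0,0,-0.01,-0.13,0.037,0],[0,0,0,-0.01,-0.13,0.037,0],[0,0,0,-0.01,-0.13,0.037,0],[0,0,0,0,0,0,0]]]'
python3 - <<'E'
from h import *
to([.40,.285,.46],pose(0,0))
E
```

```text
clock: 5.45
position: [0.4207, -0.2673, 0.4714]
tool_rot: [-3.138, -0.399, 0.112]
force: [-1.1, 1.5, -3.7]
grip_width: 0.0141
finger_force: 78.2
clock: 5.85
position: [0.4231, -0.2652, 0.466]
tool_rot: [-3.14, -0.0, 0.005]
force: [-0.0, 1.6, -2.5]
grip_width: 0.0139
finger_force: 78.3
shift [ -20.0801 -550.3389    7.0625] rot [-0.0019 -0.0002  0.0055]
```

```bash
python3 -m jog '[[[0,-25,0,0,0,0,0],[0,-40,0,0,0,0,0],[0,-40,0,0,0,0,0],[0,-40,0,0,0,0,0],[0,-40,0,0,0,0,0]]]';  python3 -m jog '[[[0,-40,0,0,0,0,0],[0,-40,0,0,0,0,0],[0,-40,0,0,0,0,0],[0,-40,0,0,0,0,0],[0,-40,0,0,0,0,0]]]'; python3 -m jog '[[[0,-40,0,0,0,0,0],[0,-40,0,0,0,0,0],[0,-40,0,0,0,0,0],[0,-30,0,0,0,0,0],[0,-15,0,0,0,0,0]]]'; python3 -m jog '[[[0,0,0,0,0,0,0],[0,0,0,0,0,0,0]]]'
python3 - <<'E'
from h import *
f=wrist()
for n in ['notch_seat','pin_collar','pin_tip']:
    for d in bot.spot_point(n,f)[:1]: print(n,np.array(d['xyz']),d['conf'])
save(f,'h.png')
im=ortho(f,[.49,.288,.12],np.array([1.,0,0]),np.array([0,1.,0]),.08,3.); save({'img':im},'i.png')
to([.41,.288,.46],pose(0,0))
E
```

```text
clock: 6.35
position: [0.4202, -0.0797, 0.4669]
tool_rot: [-3.139, -0.007, 0.004]
force: [0.4, -0.3, -2.9]
grip_width: 0.0145
finger_force: 78.3
clock: 6.85
position: [0.4197, 0.1203, 0.467]
tool_rot: [-3.138, -0.006, 0.004]
force: [1.9, -0.4, -2.3]
grip_width: 0.0142
finger_force: 78.3
clock: 7.35
position: [0.4189, 0.2862, 0.4667]
tool_rot: [-3.137, -0.003, 0.007]
force: [-0.3, -1.2, -1.6]
grip_width: 0.014
finger_force: 78.3
clock: 7.55
position: [0.4196, 0.2834, 0.4669]
tool_rot: [-3.14, -0.004, 0.004]
force: [0.8, -0.2, -1.1]
grip_width: 0.0142
finger_force: 78.3
notch_seat [0.5022 0.2861 0.1172] 0.81
pin_tip [0.4188 0.2836 0.3084] 0.62
shift [-9.9153 -5.0716  7.4649] rot [-0.0007 -0.0048  0.0018]
```

View pics/i.png

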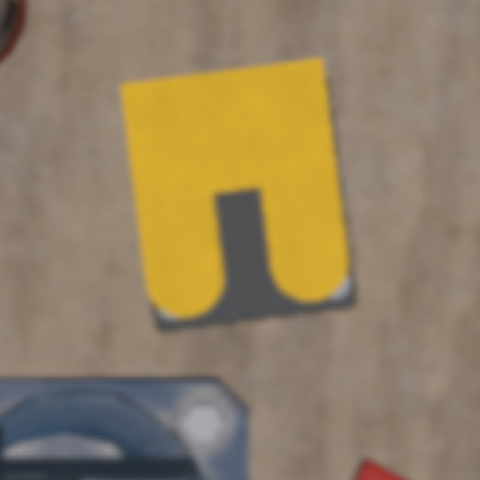

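```bash
python3 - <<'E'
from h import *
to([.455,.2825,.218],pose(.118,0))
E
python3 -m jog '[[[20,0,0,0,-0.005,-0.057,0],[16,2.5,0,0,0,-0.057,0],[0,0,0,0,0,0,0],[0,0,30,0,0,0,0]]]'
python3 - <<'E'
from h import *
to([.455,.2825,.218],pose(.118,0))
f=spots('side',['pin_tip','pin_collar']);
E
```

```text
shift [ 33.9204   0.682  249.6727] rot [-0.0004 -0.0048 -0.1162]
clock: 8.15
position: [0.4564, 0.2827, 0.4396]
tool_rot: [-3.139, -0.003, 0.115]
force: [-0.1, 0.8, -2.6]
grip_width: 0.0142
finger_force: 78.3
shift [ -2.1812   0.7032 221.5978] rot [-0.0029 -0.0034 -0.0031]
side pin_tip [0.4534 0.2847 0.2795] 0.62
side pin_collar [0.452  0.2805 0.3535] 0.59
```

```bash
python3 -m jog '[[[0,0,40,0,0,0,0],[0,0,40,0,0,0,0],[0,0,40,0,0,0,0],[0,0,30,0,0,0,0],[0,0,15,0,0,0,0]]]'; python3 -m jog '[[[-1.5,0.5,20,0,-0.003,0,0],[0,0,20,0,0,0,0],[0,0,14,0,0,0,0],[0,0,0,0,0,0,0],[0,0,0,0,0,0,0]]]';python3 - <<'E'
from h import *
to([.5005,.2878,.218],pose(.118,0))
f=bot.grab_frame('side');
for n in ['pin_tip','pin_collar','notch_seat']:
    for d in bot.spot_point(n,f)[:1]: print(n,np.array(d['xyz']),d['conf'])
save({'img':cv2.resize(f['img'][190:330,180:380],None,fx=4,fy=4)},'k.png')
E
```

```text
clock: 8.8
position: [0.4554, 0.282, 0.2714]
tool_rot: [3.141, 0.002, 0.116]
force: [-0.9, 0.2, -2.1]
grip_width: 0.014
finger_force: 78.5
clock: 9.3
position: [0.4545, 0.2821, 0.2198]
tool_rot: [-3.141, 0.003, 0.117]
force: [-0.5, 0.3, -2.4]
grip_width: 0.014
finger_force: 78.5
shift [46.3675 -0.279   1.6374] rot [-0.0007  0.0026 -0.0014]
pin_tip [ 0.3715 -0.0804 -0.001 ] 0.66
pin_collar [0.4515 0.2816 0.1305] 0.85
notch_seat [0.5017 0.289  0.1189] 0.86
```

View pics/k.png

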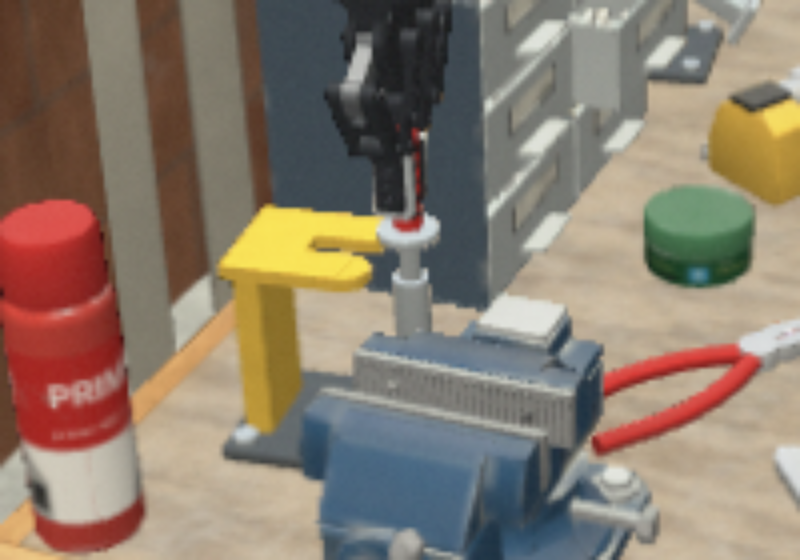

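```bash
python3 -m jog '[[[8,0,1,0,0.003,0,0],[8,0,0,0,0,0,0],[8,0,0,0,0,0,0],[0,0,0,0,0,0,0]]]'; python3 -m jog '[[[8,0,0,0,0,0,0],[6,0,0,0,0,0,0],[4,0,0,0,0,0,0],[0,0,0,0,0,0,0]]]'
python3 - <<'E'
from h import *
to([.5005,.2878,.218],pose(.118,0))
f=bot.grab_frame('side')
for n in ['pin_collar','notch_seat']:
    for d in bot.spot_point(n,f)[:1]: print(n,np.array(d['xyz']),d['conf'])
E
```

```text
clock: 9.9
position: [0.4791, 0.2844, 0.2173]
tool_rot: [-3.141, 0.0, 0.116]
force: [-0.9, 0.5, -1.9]
grip_width: 0.0141
finger_force: 78.5
clock: 10.3
position: [0.4963, 0.2866, 0.2174]
tool_rot: [-3.141, 0.001, 0.116]
force: [-1.0, 0.2, -1.4]
grip_width: 0.014
finger_force: 78.5
shift [ 4.3491 -0.7196 -0.6502] rot [-0.0004  0.0007 -0.0015]
pin_collar [0.4914 0.2857 0.1286] 0.67
notch_seat [0.4978 0.2892 0.1169] 0.92
```

```bash
python3 -m jog '[[[2,0,0,0,0,0,0],[2,0,0,0,0,0,0],[0,0,0,0,0,0,0]]]'; python3 -m jog '[[[0,0,3,0,0,0,0],[0,0,2,0,0,0,0],[0,0,0,0,0,0,0]]]'
```

```text
clock: 10.75
position: [0.5, 0.287, 0.2175]
tool_rot: [-3.141, 0.001, 0.117]
force: [-0.5, 0.7, -1.0]
grip_width: 0.0139
finger_force: 78.5
clock: 11.05
position: [0.4996, 0.2869, 0.2121]
tool_rot: [-3.142, 0.001, 0.117]
force: [0.4, -0.2, -1.6]
grip_width: 0.0138
finger_force: 78.5
```

```bash
python3 -m jog '[[[0,0,1,0,0,0,0],[0,0,1,0,0,0,0],[0,0,0,0,0,0,0]]]'; python3 -m jog '[[[0,0,1,0,0,0,0],[0,0,0,0,0,0,0]]]'; python3 -m jog '[[[0,0,1,0,0,0,0],[0,0,0,0,0,0,0]]]'
```

```text
clock: 11.35
position: [0.4997, 0.287, 0.2103]
tool_rot: [-3.141, 0.001, 0.117]
force: [-0.6, -0.2, -1.8]
grip_width: 0.0144
finger_force: 78.5
clock: 11.55
position: [0.4998, 0.2872, 0.21]
tool_rot: [-3.141, 0.0, 0.117]
force: [-2.6, -1.6, 8.8]
grip_width: 0.0143
finger_force: 80.0
clock: 11.75
position: [0.4998, 0.2872, 0.2099]
tool_rot: [-3.142, -0.0, 0.117]
force: [-7.5, -5.2, 25.7]
grip_width: 0.0139
finger_force: 82.0
```

```bash
python3 -m jog '[[[0,0,-1,0,0,0,0],[0,0,0,0,0,0,0],[0,0,0,0,0,0,0.25],[0,0,0,0,0,0,0.4],[0,0,0,0,0,0,0.6]]]' 20; python3 -m jog '[[[0,0,0,0,0,0,0.8],[0,0,0,0,0,0,0.8],[0,0,0,0,0,0,0.8]]]';  python3 - <<'E'
from h import *
f=bot.grab_frame('side')
for n in ['pin_collar','pin_grip','notch_seat']:
    for d in bot.spot_point(n,f)[:1]: print(n,np.array(d['xyz']),d['conf'])
E
```

```text
clock: 12.25
position: [0.4998, 0.287, 0.2093]
tool_rot: [-3.141, 0.001, 0.117]
force: [0.3, 0.1, 0.5]
grip_width: 0.0472
finger_force: 0.0
clock: 12.55
position: [0.4997, 0.287, 0.2094]
tool_rot: [-3.141, 0.001, 0.117]
force: [-0.3, -0.5, 0.9]
grip_width: 0.068
finger_force: 0.0
pin_collar [0.4947 0.2868 0.121 ] 0.87
pin_grip [0.4979 0.2848 0.1548] 0.58
notch_seat [0.5007 0.29   0.118 ] 0.73
```

Released and clear; withdraw straight up.

```bash
python3 -m jog '[[[0,0,-15,0,0,0,0.8],[0,0,-30,0,0,0,0.8],[0,0,-40,0,0,0,0.8],[0,0,-40,0,0,0,0.8],[0,0,-30,0,0,0,0.8]]]'; python3 -m jog '[[[0,0,0,0,0,0,0.8],[0,0,0,0,0,0,0.8],[0,0,0,0,0,0,0.8]]]';  python3 - <<'E'
from h import *
f=bot.grab_frame('side')
for n in ['pin_collar','pin_grip','notch_seat','wax','measure']:
    for d in bot.spot_point(n,f)[:1]: print(n,np.array(d['xyz']),d['conf'])
w=wrist(); a=cv2.resize(f['img'][190:330,180:380],None,fx=2,fy=2); b=ortho(w,[.49,.288,.126],np.array([1.,0,0]),np.array([0,1.,0]),.07,2.)
save({'img':np.hstack([a,b])},'l.png')
E
```

```text
clock: 13.25
position: [0.4997, 0.2873, 0.3682]
tool_rot: [-3.14, -0.001, 0.117]
force: [0.3, -0.5, -1.0]
grip_width: 0.0683
finger_force: 0.0
clock: 13.55
position: [0.4996, 0.2868, 0.364]
tool_rot: [3.141, 0.002, 0.117]
force: [-0.3, -0.6, 0.5]
grip_width: 0.0684
finger_force: 0.0
pin_grip [0.4963 0.2875 0.1559] 0.87
notch_seat [0.4952 0.2898 0.1196] 0.83
wax [ 0.3683  0.0385 -0.0045] 0.95
measure [ 0.3705 -0.0792 -0.0013] 0.86
```

View pics/l.png

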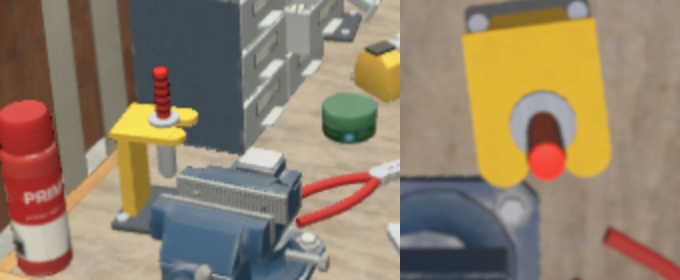

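The pin hangs upright with its collar on the plate (side view, about (163,118)). In the top view the collar centre is within about 2 mm of home, so I am handing in.

```bash
python3 -c "
from workcell import bot
print(bot.job_done())"
```

```text
the job is handed in; nothing more can be done
None
```

The pin is out of the coupling and hanging upright at the back of the keeper's notch, released, about 2 mm from home by my camera measurement; I handed the job in at about 14 s with the tape measure and tin unmoved, and the interface returned no verdict.

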